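# Close out a batch at the bench press

### The job

Push the ejector slide of the forming die all the way in so that the pressed channel inside comes out of the die, and let the slide spring back. Set that channel and all the channels lying on the bench on the raised rail, each sitting down astride its beam with the web on top. Only when all of them are on the rail, turn the stroke counter's reset knob back to its zero stop; leave everything else on the bench where it is.

Things in the scene. Friction and masses are not known exactly. Their poses are not given: they have to be found in the camera images.
- die: Fixed forming die. Dark base plate 12 mm thick, 84 mm wide (y), x = -150 to +170 mm in its frame; a green tunnel (top 64 mm above the bench) covers x = -30 to +45 mm and holds one channel. The plate ahead of it (x below -30 mm) is an open shelf where the ejected channel comes to rest. Origin: on the bench, under the tunnel. The slide pushes towards the die's -x.
- ejector (a joint): Spring ejector slide of the die: 0 at rest, 0.09 m when pushed fully in (towards the die's -x); needs 2 to 7 N and springs back when let go. Fully in, the channel lies with its centre about 82 mm from the die's origin on the -x side, 20 mm clear of the tunnel.
- ejector_tab (a point): Point to push on the slide's upright black tab (12 mm thick along the die's x, 46 mm wide, reaching from 14 to 86 mm above the bench): centre of its outer (+x) face, 66 mm above the bench. Axes as the die's. It moves with the slide.
- counter: Grey stroke counter box, fixed to the bench, 130 x 110 x 60 mm high, reset knob on top; a white zero mark lies on its top on the -x side of the knob. Origin: centre of its underside.
- reset_knob (a joint): Reset knob, angle in rad: 0 at its zero stop (bar's white line pointing to the zero mark), positive clockwise seen from above, up to 5.8. Turn it anticlockwise seen from above until it stops at 0. Slight friction, stays where it is left.
- knob_grip (a point): Grip point on the knob's vertical axis, 92 mm above the bench. The grip is an upright bar 50 mm long (own x), 13 mm wide (own y), from 70 to 102 mm above the bench, on a round skirt of 28 mm radius whose top is at 70 mm. It turns with the knob; at zero its axes are those of the counter, and the white line is on its -x half.
- rail: Raised aluminium rail, fixed to the bench: a beam 24 mm wide (x) and 340 mm long (y), its top 70 mm above the bench, with a 10 mm high and 6 mm thick stop at either end, on a base plate 64 mm wide, 10 mm thick. Origin: centre of its underside. A channel astride it lies along the rail's y, its origin 38 mm above the bench. Four fit in a row, 82 mm apart.
- channel_die: Pressed copper channel, an upside-down U: 64 mm long (own x), 48 mm wide over its side walls (own y), 36 mm high, walls and web 4 mm thick, open underneath (inside 40 mm wide, 32 mm deep). Origin: centre of its underside, z up when the web is on top. This one starts inside the die's tunnel.
- channel_1: Pressed copper channel, an upside-down U: 64 mm long (own x), 48 mm wide over its side walls (own y), 36 mm high, walls and web 4 mm thick, open underneath (inside 40 mm wide, 32 mm deep). Origin: centre of its underside, z up when the web is on top. Lies on the bench; may be absent.
- channel_2: Pressed copper channel, an upside-down U: 64 mm long (own x), 48 mm wide over its side walls (own y), 36 mm high, walls and web 4 mm thick, open underneath (inside 40 mm wide, 32 mm deep). Origin: centre of its underside, z up when the web is on top. Lies on the bench; may be absent.
- channel_3: Pressed copper channel, an upside-down U: 64 mm long (own x), 48 mm wide over its side walls (own y), 36 mm high, walls and web 4 mm thick, open underneath (inside 40 mm wide, 32 mm deep). Origin: centre of its underside, z up when the web is on top. Lies on the bench; may be absent.
- tape_roll: Yellow roll of tape, 60 mm across, 24 mm high. Not part of the job.
- test_weight: Brass disc weight, 52 mm across, 30 mm high. Not part of the job.
- spanner: Steel spanner 170 mm long lying between the channels and the rail. Not part of the job.
- sheet_stack: Stack of copper sheets 130 x 200 x 22 mm, beyond the rail. Not part of the job.
There are look-alikes about, which are no part of the job. Leave any red or yellow look-alike of the counter alone.

How it is judged:
On the way, in this order (a step that is already met when the one before it is completed fails the run):
1. the ejector slide is pushed in (past 75 mm) and the channel is out of the die's tunnel (value of joint ejector above 0.075 m and x of channel_die in the frame of die below -0.062 m), for 0.05 s.
2. all channels present sit astride the rail, released (z of channel_die in the frame of rail between 0.034 and 0.043 m and x of channel_die in the frame of rail between -0.013 and 0.013 m and y of channel_die in the frame of rail between -0.15 and 0.15 m and angle between each of channel_die, channel_1, channel_2, channel_3's own z axis and vertical below 0.1 rad and linear speed of each of channel_die, channel_1, channel_2, channel_3 below 0.03 m/s and contact force between the fingers and channel_die below 0.3 N and z of channel_1 in the frame of rail between 0.034 and 0.043 m and x of channel_1 in the frame of rail between -0.013 and 0.013 m and y of channel_1 in the frame of rail between -0.15 and 0.15 m and contact force between the fingers and channel_1 below 0.3 N and z of channel_2 in the frame of rail between 0.034 and 0.043 m and x of channel_2 in the frame of rail between -0.013 and 0.013 m and y of channel_2 in the frame of rail between -0.15 and 0.15 m and contact force between the fingers and channel_2 below 0.3 N and z of channel_3 in the frame of rail between 0.034 and 0.043 m and x of channel_3 in the frame of rail between -0.013 and 0.013 m and y of channel_3 in the frame of rail between -0.15 and 0.15 m and contact force between the fingers and channel_3 below 0.3 N), for 0.2 s.
3. the reset knob is at its zero stop (value of joint reset_knob below 0.06 rad), for 0.2 s.
At the end, for the whole second after the job is handed in: Every channel present sits astride the rail's beam (origin 34 to 43 mm above the rail's underside, within 13 mm of its centre line, tilted less than 0.1 rad), released and at rest; the reset knob is within 0.06 rad of its zero stop; the ejector slide is back at rest (within 12 mm) (all of step 2 and value of joint reset_knob below 0.06 rad and value of joint ejector below 0.012 m); the robot touches nothing.
It fails at once if something that is not part of the job was moved by more than 40 mm (distance of any of tape_roll, test_weight, spanner, sheet_stack from where it was at the start of the episode above 0.04 m).
Of channel_1, channel_2, channel_3 only 2 to 3 are there at a start; the rules pass over those that are not, and their reading is None.
At some moment in a run one of channel_1, channel_2, channel_3 may be knocked a few centimetres aside while the robot is not near it.
Once in a run the grip may slacken for a moment while it holds something.
It also fails if it takes over 192 s, if anything falls off the work surface, if the arm or the gripper's body presses on something with over 40 N, if the wrist force passes 120 N, or if a joint passes its speed limit or range.

### The arm

A 6-joint arm with a two-finger parallel gripper is mounted at the origin on the work surface. World frame = base frame: x ahead of the robot, y to its left, z up, the work surface at z = 0. Lengths are in m, angles in rad, forces in N, time in s.
With the tool pointing down it reaches from about 0.35 to 0.8 m from the base axis. Payload 7.3 kg.
Tool frame: the origin (TCP) lies between the finger pads; the fingertips stand 25 mm ahead of it and the grasp point (between the pads) lies 6 mm ahead of it (r.tip_extent is the distance from the TCP to the fingertips, in m); z points along the fingers, y is the line along which they close (so a half turn about z gives the same grasp; the last joint's range is limited). The gripper opens to 85 mm and grips with 20 to 120 N. Pads are 22 mm wide; open, the fingers measure 114 mm over their backs; the gripper's body (76 mm by 85 mm) begins 54 mm behind the grasp point. The pads swing forward as they close: fully open they stand 13 mm farther back than shut.
Start: joints at [1.174, 0.342, 1.524, -0, 1.275, -0.146], TCP at [0.13, 0.509, 0.256] pointing down, gripper open.
Joint ranges: [-2.53, 2.53], [-0.77, 2.02], [0.04, 2.7], [-1, 4.14], [0.28, 2.66], [-3.11, 3.11]. Speed limits (rad/s): [2.57, 2.57, 3.14, 3.14, 3.14, 3.14].

### API

Orientations are given as a unit quaternion [x, y, z, w].
In Python, from workcell import r, command_gripper, optics gives the robot as it stands. The module is installed in compiled form; this text tells all that it offers. Calls block until the motion is done:
- r.reach(position, orientation): joint-space move of the TCP to a pose.
- r.move_straight(position, orientation=None, speed=0.15, max_force=None): straight line of the TCP; orientation=None keeps the orientation; speed is the mean speed in m/s. With max_force (N) it stops when the force on the tool has changed by that much, and returns True; else False.
- r.movej(angles): joint-space move.
- command_gripper(opening, force=None): finger opening in m; force is the grip in N (None keeps the last); returns when the fingers have stopped.
- r.hold(seconds).
- r.solve_ik(position, orientation): joint angles nearest the present ones, or None.
- r.read_state(): the state.
- optics.get_image(name): name is "scene" or "top" or "wrist"; returns (picture, depth): 420x560x3 uint8, red, green, blue; 420x560 float32, m along the optical axis (not along the pixel's ray), 0 where there is no reading.
- optics.camera_model(name): a dict with "K" (3x3 intrinsics, pixels), "R" (3x3) and "t" (3): a world point X has camera coordinates R X + t; the wrist camera has in their place "tool_from_camera" (4x4, takes a point from camera to tool coordinates, whose origin is the TCP and whose axes are the flange's). Camera axes: x right, y down, z forward; pixel columns grow to the right and rows downward; lengths in m; the calibration is good to about 2 mm. A picture is of the moment at which its call begins: read the wrist's pose just before it. camera_model takes no time and is no camera call.
A pose or a line that the arm cannot do raises r.PlanningError and nothing moves.
- r.finish_job(): hands the job in; it is judged then, once.
The state is a dict: "time_s": time; "joint_positions": joint angles; "dq": joint speeds; "tau": joint torques, N m; "eef_pos": TCP position; "eef_rot": TCP orientation; "contact_force": force on the tool from outside, world axes, zero at the start; "torque": the same for the moment, N m; "grip_width": finger opening in m; "grip_force": force on a finger pad.
Only numpy, scipy, OpenCV 4.12 (cv2) and the standard library are available. Lean on these libraries where they do the work, as an engineer would, in place of code of your own. Each camera call takes 0.05 s, during which the arm holds its last target. There are 200 camera calls.

## Working session

There is one attempt and no reset: what is moved stays moved. The work goes in short steps, each a Python script; the robot and the scene stay as the last script left them, time stands still between calls to the robot, and variables do not carry over. Pictures are saved under pics/ and viewed, at most 14 in all, crops included, and the job is handed in when it is done.

```bash
mkdir -p pics; ls; python3 - <<'E'
from workcell import r, command_gripper, optics
import cv2,numpy as np
for n in ("scene","top"):
    im,d=optics.get_image(n); m=optics.camera_model(n)
    cv2.imwrite(f"pics/{n}0.png",im[:,:,::-1]); np.savez(f"{n}0.npz",im=im,d=d,**{k:np.array(v) for k,v in m.items()})
    print(n,{k:np.round(v,3).tolist() for k,v in m.items()})
print(r.read_state()["time_s"], optics.camera_model("wrist"))
E
```

```text
pics
scene {'K': [[397.485, 0.0, 274.489], [0.0, 397.485, 213.366], [0.0, 0.0, 1.0]], 'R': [[0.764, 0.646, 0.014], [0.441, -0.505, -0.742], [-0.472, 0.573, -0.67]], 't': [-0.368, -0.208, 1.328]}
top {'K': [[470.248, 0.0, 285.138], [0.0, 470.248, 214.886], [0.0, 0.0, 1.0]], 'R': [[0.004, -1.0, -0.008], [-0.982, -0.002, -0.189], [0.189, 0.009, -0.982]], 't': [-0.045, 0.568, 1.092]}
0.1 {'K': array([[353.35093548,   0.        , 278.48650702],
       [  0.        , 353.35093548, 211.21066168],
       [  0.        ,   0.        ,   1.        ]]), 'tool_from_camera': array([[-1.00861938e-03, -9.48090249e-01, -3.17999785e-01,
         8.22184364e-02],
       [ 9.99998997e-01, -1.27250157e-03,  6.22100940e-04,
         1.08619564e-03],
       [-9.94463062e-04, -3.17998839e-01,  9.48090581e-01,
        -1.17726545e-01],
       [ 0.00000000e+00,  0.00000000e+00,  0.00000000e+00,
         1.00000000e+00]])}
```

View pics/scene0.png

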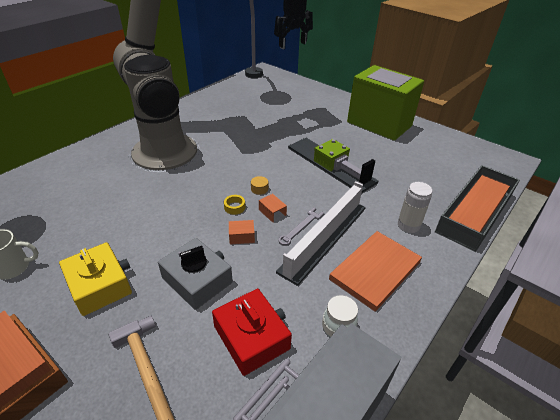

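View pics/top0.png

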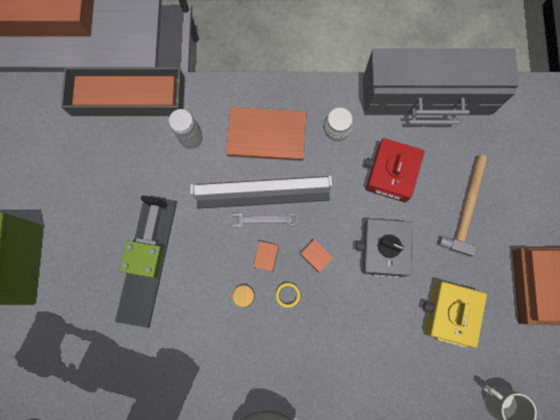

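The top view shows two bench channels at (266,256) and (317,255), the rail from (195,190) to (330,185), and the die running from (150,200) to (135,325) with its tunnel at (139,259). The grey counter is at (388,247), and no third channel is visible.

```bash
cat > h.py <<'E'
import numpy as np, cv2
def world(d,K,R,t):
    v,u=np.mgrid[:d.shape[0],:d.shape[1]]
    c=np.stack([(u-K[0,2])/K[0,0]*d,(v-K[1,2])/K[1,1]*d,d],-1)
    return (c-t)@R      # R^T (c-t)
def onplane(uv,z,K,R,t):
    uv=np.atleast_2d(uv); ray=np.c_[(uv[:,0]-K[0,2])/K[0,0],(uv[:,1]-K[1,2])/K[1,1],np.ones(len(uv))]@R
    o=-R.T@t; s=(z-o[2])/ray[:,2]
    return o+ray*s[:,None]
def rect(P):
    """min-area rect of xy points: centre, (long,short), direction of long axis"""
    (c,(w,h),a)=cv2.minAreaRect(P[:,:2].astype(np.float32)*1000)
    a=np.radians(a)
    if h>w: w,h,a=h,w,a+np.pi/2
    return np.array(c)/1000,(w,h),(a+np.pi/2)%np.pi-np.pi/2
def blobs(m,n=30):
    k,l,s,c=cv2.connectedComponentsWithStats(m.astype(np.uint8))
    return [l==i for i in range(1,k) if s[i,4]>=n]
E
python3 - <<'E'
import numpy as np,cv2
from h import *
for n in("top",):
    f=np.load(n+"0.npz"); W=world(f["d"],f["K"],f["R"],f["t"]); H=cv2.cvtColor(f["im"],cv2.COLOR_RGB2HSV); z=W[...,2]
    print("bench z",np.median(z[(z<.02)&(z>-.02)&(f["d"]>0)]))
    hsv=[H[...,i].astype(int) for i in range(3)]
    def show(tag,m,nn=30):
        for b in blobs(m&(f["d"]>0),nn):
            v,u=np.nonzero(b); c,s,a=rect(W[b]); print(tag,"px",u.mean().round(),v.mean().round(),"n",b.sum(),"c",c.round(4),"s",np.round(s,1),"a",round(a,3),"z",np.median(z[b]).round(4))
    org=(hsv[0]<14)&(hsv[1]>110)
    show("orange",org&(z>.03)&(z<.045))
    show("rail",(z>.063)&(z<.085)&(hsv[1]<60)&(W[...,1]<.3)&(W[...,1]>-.15)&(W[...,0]>.4))
    show("green",(z>.055)&(z<.075)&(hsv[0]>30)&(hsv[0]<80)&(hsv[1]>80))
    show("diebase",(z>.006)&(z<.018)&(W[...,1]>.2)&(W[...,1]<.45),100)
    show("tab",(z>.075)&(z<.095)&(W[...,1]>.2)&(W[...,1]<.45),10)
    show("counter",(z>.053)&(z<.067)&(hsv[1]<60)&(W[...,1]<-.1),100)
    show("bar",(z>.094)&(z<.11)&(W[...,1]<-.1),20)
    show("yellow/other",(z>.015)&(z<.035)&(W[...,1]<.3)&(W[...,1]>-.15),100)
E
```

```text
bench z 0.0006754623674391654
orange px 124.0 90.0 n 2782 c [0.9014 0.3798] s [261.9  82.3] a 1.57 z 0.041
orange px 316.0 255.0 n 490 c [ 0.4714 -0.1197] s [61.8 45.7] a 0.793 z 0.0364
orange px 266.0 256.0 n 496 c [0.4705 0.0043] s [62.6 47.4] a -0.21 z 0.0366
orange px 522.0 287.0 n 198 c [ 0.401  -0.6095] s [171.3   5.3] a -0.0 z 0.0379
rail px 190.0 136.0 n 87 c [0.7673 0.1958] s [59.1 24.8] a -1.041 z 0.0743
rail px 260.0 186.0 n 1428 c [0.6377 0.0175] s [334.9  26.9] a -1.506 z 0.0706
rail px 154.0 201.0 n 46 c [0.5957 0.2777] s [43.3 11.4] a -1.479 z 0.0774
green px 27.0 263.0 n 388 c [0.4501 0.57  ] s [196.    9.3] a -0.018 z 0.0648
green px 140.0 258.0 n 1014 c [0.4604 0.3032] s [86.1 74.1] a 1.407 z 0.0646
diebase px 145.0 278.0 n 2407 c [0.462 0.299] s [323.   88.8] a -0.191 z 0.0126
diebase px 142.0 221.0 n 309 c [0.5585 0.3173] s [104.2  24. ] a -0.14 z 0.013
tab px 182.0 137.0 n 27 c [0.757  0.2146] s [28.5  4.9] a 1.295 z 0.0863
tab px 151.0 199.0 n 111 c [0.6008 0.2794] s [46.5 12.3] a 1.422 z 0.0865
counter px 393.0 107.0 n 118 c [ 0.847  -0.3159] s [127.1   5.2] a 
[... 281 characters left out ...]
 c [ 0.8469 -0.4225] s [93.6  4. ] a -1.56 z 0.1022
bar px 487.0 99.0 n 115 c [ 0.8472 -0.5331] s [104.9   5.1] a -1.567 z 0.1025
bar px 400.0 162.0 n 118 c [ 0.6884 -0.318 ] s [49.7 13.2] a -0.333 z 0.1021
bar px 392.0 244.0 n 134 c [ 0.4922 -0.292 ] s [50.2 13.7] a 1.192 z 0.1017
bar px 465.0 314.0 n 154 c [ 0.3345 -0.4484] s [49.6 14.8] a -0.257 z 0.1022
yellow/other px 266.0 132.0 n 3687 c [0.7937 0.0073] s [200.  131.9] a 1.511 z 0.0227
yellow/other px 260.0 195.0 n 257 c [0.6243 0.0173] s [332.9   6.3] a -1.507 z 0.0245
yellow/other px 288.0 294.0 n 220 c [ 0.3777 -0.0492] s [58.  57.9] a 0.784 z 0.0242
yellow/other px 243.0 295.0 n 359 c [0.3747 0.0573] s [50.4 50. ] a -1.569 z 0.0304
```

```bash
python3 - <<'E'
import cv2
a=cv2.imread("pics/top0.png"); s=cv2.imread("pics/scene0.png")
A=cv2.resize(a[205:290,340:430],(400,378),interpolation=2); B=cv2.resize(s[230:310,150:240],(400,378),interpolation=2)
cv2.imwrite("pics/k0.png",cv2.hconcat([A,B]))
E
```

```text
(no output)
```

View pics/k0.png

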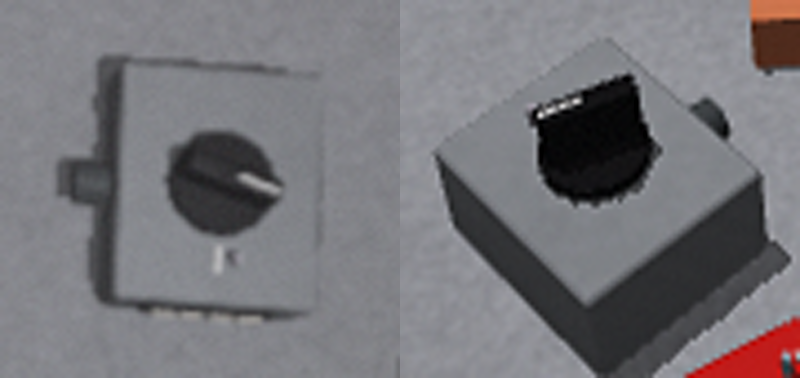

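The white line points to -y and slightly -x, and the zero mark is at -x. That puts the knob near 5.0 rad, so it has to turn about 5 rad anticlockwise. I'll push the ejector first.

```bash
cat > m.py <<'E'
from workcell import r, command_gripper, optics
from h import *
from scipy.spatial.transform import Rotation as Ro
DIE=np.array([.453,.3044]); DY=-.167
RAIL=np.array([.637,.0175]); RY=.065
u=lambda a: np.array([np.cos(a),np.sin(a)])
def down(a):
    c,s=u(a); return Ro.from_matrix(np.array([[c,s,0],[s,-c,0],[0,0,-1]]).T).as_quat()
def best(p,a):
    """of the two equivalent grasps take that with the last joint nearest its middle"""
    return min((q for q in (down(a),down(a+np.pi)) if r.solve_ik(p,q) is not None),key=lambda q:abs(r.solve_ik(p,q)[5]))
def p3(xy,z): return [float(xy[0]),float(xy[1]),float(z)]
def up(z=.22):
    r.move_straight(p3(r.read_state()["eef_pos"],z),speed=.25)
def st(tag=""):
    s=r.read_state(); print(tag,"t",round(s["time_s"],1),"pos",np.round(s["eef_pos"],3),"F",np.round(s["contact_force"],1),"w",round(s["grip_width"],4),"gf",round(s["grip_force"],1)); return s
def top(name=None):
    im,d=optics.get_image("top"); m=optics.camera_model("top")
    if name: cv2.imwrite(f"pics/{name}.png",im[:,:,::-1])
    W=world(d,*[np.array(m[k]) for k in("K","R","t")]); H=cv2.cvtColor(im,cv2.COLOR_RGB2HSV).astype(int)
    return im,d,W,H
def channels(z0=.03,z1=.045,name=None):
    im,d,W,H=top(name); z=W[...,2]
    m=(H[...,0]<14)&(H[...,1]>110)&(z>z0)&(z<z1)&(d>0)&(W[...,0]<.7)&(W[...,0]>.25)&(abs(W[...,1])<.45)
    out=[(*rect(W[b]),int(b.sum()),float(np.median(z[b]))) for b in blobs(m,100)]
    for o in out: print("ch",o[0].round(4),np.round(o[1],1),round(o[2],3),o[3],round(o[4],4))
    return out
E
python3 - <<'E'
from m import *
command_gripper(0.0)
s=DIE+.195*u(DY)-0*u(DY+np.pi/2); q=best(p3(s,.075),DY)
r.reach(p3(s,.2),q); r.move_straight(p3(s,.075)); st("pre")
print(r.move_straight(p3(DIE+.045*u(DY),.075),speed=.05,max_force=14)); e=st("in")
print("die x of tcp",(np.array(e["eef_pos"])[:2]-DIE)@u(DY))
r.hold(.15); im,d,W,H=top("push"); st()
r.move_straight(p3(s,.075)); up()
st("out"); channels(.04,.06,"ej"); channels()
E
```

```text
pre t 3.9 pos [0.646 0.272 0.076] F [ 0.  -0.   0.1] w -0.0 gf 0.0
True
in t 6.0 pos [0.528 0.292 0.075] F [ 6.5 -1.7 -1.3] w -0.0001 gf 3.1
die x of tcp 0.07652084157868282
 t 6.2 pos [0.529 0.292 0.075] F [ 6.8 -0.6 -0.5] w -0.0001 gf 3.1
out t 7.9 pos [0.643 0.272 0.219] F [-0.4  0.6 -0.7] w 0.0 gf 0.0
ch [ 0.6592 -0.2982] [90.4 67. ] 1.258 332 0.0582
ch [ 0.4714 -0.1195] [61.8 45.7] 0.783 490 0.0364
ch [0.4706 0.0044] [62.7 47.4] -0.223 494 0.0363
```

View pics/ej.png

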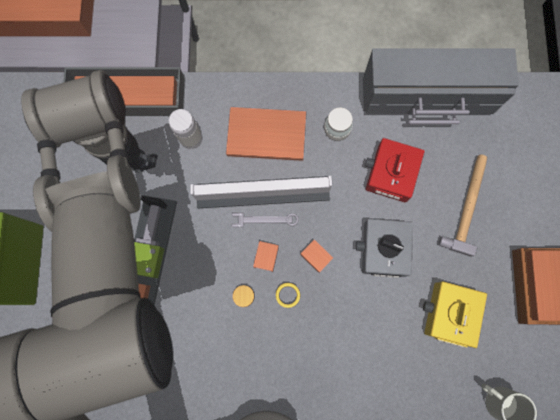

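The arm hides the shelf, though an orange sliver at (143,290) suggests the channel is out. The TCP stopped where full stroke should be. I'll place a bench channel next, then look at the shelf with the arm out of the way.

```bash
cat >> m.py <<'E'
def pick(c,a,zb=0.):
    command_gripper(.08,60); p=p3(c,zb+.03); q=best(p,a)
    r.reach(p3(c,zb+.13),q); r.move_straight(p,speed=.1); command_gripper(0.,60); s=st("grip")
    ok=s["grip_width"]>.04
    up(.21); r.hold(.1); s=st("lift"); return ok and s["grip_width"]>.04
def place(y,dz=0.):
    """dz: how much higher than nominal the tool must be (channel slipped down: negative)"""
    c=RAIL+y*u(RY+np.pi/2); q=best(p3(c,.07),RY+np.pi/2)
    r.reach(p3(c,.18),q); s=st("above"); 
    if s["grip_width"]<.04: print("LOST"); return False
    r.move_straight(p3(c,.085),speed=.15); hit=r.move_straight(p3(c,.066),speed=.04,max_force=8); s=st(f"down {hit}")
    return True
def release():
    command_gripper(.08); up(.2); st("rel")
E
python3 - <<'E'
from m import *
ch=[o for o in channels() if abs(o[0][1])<.08][0]
if pick(ch[0],ch[2]) and place(0):
    release()
channels(.04,.06); channels(.06,.09,"a1")
E
```

```text
ch [ 0.4714 -0.1196] [61.9 45.5] 0.791 486 0.0363
ch [0.4704 0.0046] [62.3 47.2] -0.226 498 0.0368
grip t 11.6 pos [0.471 0.005 0.031] F [-1.6 -0.5  6.2] w 0.0471 gf 62.0
lift t 12.6 pos [0.47  0.005 0.208] F [ 0.2  0.1 -2.7] w 0.0474 gf 61.7
above t 13.8 pos [0.637 0.017 0.179] F [-0.3 -0.5 -1.6] w 0.0473 gf 61.8
down True t 15.0 pos [0.637 0.017 0.069] F [-0.7 -0.3  4.7] w 0.0472 gf 62.5
rel t 16.1 pos [0.636 0.018 0.199] F [-0.1 -0.  -0.5] w 0.0798 gf 0.0
ch [ 0.6506 -0.3051] [108.3  54.6] 1.248 332 0.0576
ch [0.3791 0.3155] [50.3 48.8] 1.408 432 0.0487
ch [ 0.6696 -0.3111] [105.9  89.1] 1.278 739 0.0625
```

```bash
python3 - <<'E'
from m import *
ch=[o for o in channels() if abs(o[0][0]-.47)<.1 and abs(o[0][1])<.25][0]
if pick(ch[0],ch[2]) and place(-.09):
    release()
r.reach([.42,-.15,.3],down(0)); 
channels(.04,.06); channels(.06,.09,"a2")
E
```

```text
ch [ 0.4714 -0.1195] [61.8 45.9] 0.789 486 0.0362
grip t 18.9 pos [ 0.472 -0.12   0.031] F [-0.8  0.2  6.5] w 0.047 gf 61.9
lift t 19.9 pos [ 0.471 -0.119  0.208] F [-0.2  0.3 -2.8] w 0.0474 gf 67.6
above t 20.6 pos [ 0.642 -0.072  0.179] F [-0.9 -0.1 -1.6] w 0.0472 gf 67.7
down True t 21.9 pos [ 0.643 -0.072  0.069] F [ 0.7 -0.2  5. ] w 0.0469 gf 68.9
rel t 23.0 pos [ 0.642 -0.072  0.199] F [-0.7  0.5 -0.8] w 0.0802 gf 0.0
ch [ 0.6568 -0.3062] [107.4  68. ] 1.243 410 0.0582
ch [0.3715 0.3167] [63.3 49.1] -0.172 566 0.0487
ch [ 0.6707 -0.3114] [107.3  89.3] 1.283 740 0.0624
ch [ 0.6434 -0.073 ] [61.2 46.9] -1.481 491 0.0743
ch [0.6372 0.0188] [61.7 47.3] -1.492 485 0.0745
```

View pics/a2.png

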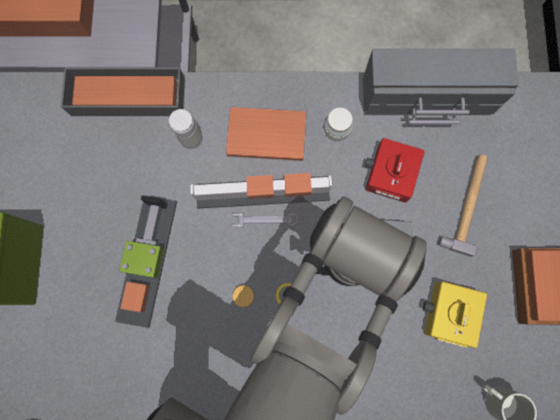

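Both bench channels are seated on the rail at (260,186) and (298,184). The ejected channel is on the shelf at (133,296), and the slide is back out.

```bash
python3 - <<'E'
from m import *
if pick(np.array([.3715,.3167]),-.17,.012) and place(.09):
    pass
E
```

```text
grip t 27.9 pos [0.372 0.317 0.043] F [-0.6 -0.4  5.9] w 0.0467 gf 62.1
lift t 28.8 pos [0.371 0.316 0.208] F [-0.1 -1.1 -1.8] w 0.047 gf 61.8
above t 30.1 pos [0.631 0.108 0.18 ] F [ 0.7  0.3 -0.9] w 0.0472 gf 61.9
down True t 31.3 pos [0.631 0.107 0.069] F [-1.2 -1.2  5.4] w 0.047 gf 62.5
```

```bash
python3 - <<'E'
from m import *
release()
r.reach([.38,.25,.3],down(0))
im,d,W,H=top("a3"); z=W[...,2]
channels(.06,.09); channels()
m=(z>.094)&(z<.11)&(abs(W[...,1]+.292)<.06)&(abs(W[...,0]-.492)<.06)&(d>0)
print([rect(W[b]) for b in blobs(m,20)])
r.hold(.3); st()
E
```

```text
rel t 32.4 pos [0.63  0.107 0.199] F [-0.2 -0.3 -0.8] w 0.08 gf 0.0
ch [ 0.6691 -0.3111] [108.5  87.1] 1.282 762 0.0622
ch [ 0.6429 -0.0732] [61.5 46. ] -1.484 487 0.0742
ch [0.6372 0.0186] [61.4 46.9] -1.489 493 0.0745
ch [0.6315 0.1088] [61.8 47. ] -1.516 492 0.0747
[(array([ 0.49182535, -0.29149722]), (50.34111785888672, 13.866141319274902), np.float64(1.1642722432453532))]
 t 34.6 pos [0.38 0.25 0.3 ] F [0.1 0.  0.1] w 0.0805 gf 0.0
```

View pics/a3.png

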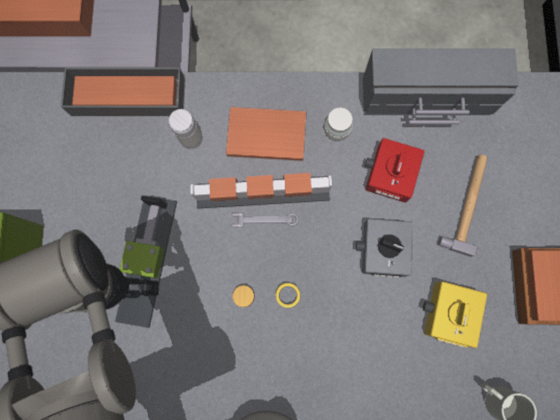

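All three channels sit astride the rail at (222,188), (260,186) and (298,184), and the bystanders haven't moved. Next is the knob: grip the bar and turn the last joint about 5 rad anticlockwise.

```bash
python3 - <<'E'
from m import *
c=np.array([.492,-.2917]); A=1.18; p=p3(c,.099)
r.reach(p3(c,.2),down(A))
qs=[]
for a in (A,A+np.pi):
    q=r.solve_ik(p,down(a))
    if q is not None: qs.append((float(q[5]),a))
print(qs)
q=np.array(r.solve_ik(p3(c,.2),down(A)))
for s in(.1,-.1):
    pass
E
```

```text
[(-0.278349203963808, 1.18), (2.863243449625985, 4.321592653589793)]
```

```bash
python3 - <<'E'
from m import *
c=np.array([.492,-.2917]); A=1.18
f=lambda a:float(r.solve_ik(p3(c,.099),down(a))[5])
sg=np.sign(f(A+.1)-f(A)); print("dq6/dyaw",sg)      # turning ccw = sg*q6
q0=np.array(r.solve_ik(p3(c,.2),down(A)))
# start where the whole turn fits best
q0[5]=min((q0[5]+k*np.pi for k in(-1,0,1) if abs(q0[5]+k*np.pi)<3.1),key=lambda v:sg*v)
print("start q6",q0[5],"room",3.05-sg*q0[5])
command_gripper(.04,60); r.movej(q0); r.move_straight(p3(c,.099),speed=.08); command_gripper(0,60); st("grip")
q=np.array(r.read_state()["joint_positions"]); s0=q[5]; T0=r.read_state()["torque"][2]
for k in range(24):
    step=.25 if abs(q[5]-s0)<4.4 else .1
    if abs(q[5]+sg*step)>3.05 or abs(q[5]-s0)>5.25: break
    q[5]+=sg*step; r.movej(q); s=r.read_state()
    print(round(abs(q[5]-s0),2),np.round(s["torque"][2]-T0,2),round(s["joint_positions"][5]-q[5],3),end=" | ")
    if abs(s["torque"][2]-T0)>1.0: print("STOP"); break
st("end")
E
```

```text
dq6/dyaw -1.0
start q6 2.863243449625985 room 5.913243449625985
grip t 41.5 pos [ 0.491 -0.291  0.1  ] F [-4.6  1.3  4.8] w 0.0115 gf 59.2
0.25 -0.01 0.004 | 0.5 -0.02 0.006 | 0.75 0.0 0.005 | 1.0 0.0 0.005 | 1.25 0.03 0.005 | 1.5 0.07 0.005 | 1.75 0.05 0.005 | 2.0 -0.0 0.005 | 2.25 0.01 0.005 | 2.5 0.05 0.005 | 2.75 0.03 0.005 | 3.0 -0.0 0.005 | 3.25 -0.03 0.005 | 3.5 0.06 0.005 | 3.75 0.01 0.005 | 4.0 -0.01 0.005 | 4.25 0.02 0.005 | 4.5 0.0 0.008 | 4.6 -0.04 0.008 | 4.7 0.01 0.008 | 4.8 0.02 0.008 | 4.9 0.02 0.009 | 5.0 -0.03 0.009 | 5.1 -1.79 0.012 | STOP
end t 49.3 pos [ 0.492 -0.292  0.1  ] F [-0.2 -5.1 -1.8] w 0.0121 gf 76.0
```

The torque rise at 5.1 rad shows it reached the stop. I'll release, back off and check everything.

```bash
python3 - <<'E'
from m import *
command_gripper(.05); up(.25); r.reach([.38,.2,.3],down(0))
im,d,W,H=top(); z=W[...,2]
channels(.06,.09)
k=lambda x,y,a,b,n=20:[rect(W[q]) for q in blobs((z>a)&(z<b)&(abs(W[...,1]-y)<.06)&(abs(W[...,0]-x)<.07)&(d>0),n)]
print("bar",k(.492,-.292,.094,.11)); print("tab",k(.6008,.2794,.075,.095))
cv2.imwrite("pics/fin.png",cv2.resize(im[160:300,110:430,::-1],(800,350),interpolation=2)); st()
E
```

```text
ch [ 0.6705 -0.3106] [106.3  89.7] 1.269 736 0.0624
ch [ 0.643 -0.073] [61.3 46.4] -1.485 487 0.0744
ch [0.6289 0.0763] [129.6  51.9] 1.505 1003 0.0746
bar [(array([ 0.49276135, -0.29142319]), (49.26359558105469, 13.4771089553833), np.float64(-0.07635389371700807))]
tab [(array([0.6008175 , 0.27886908]), (45.35802459716797, 12.85787296295166), np.float64(1.4246079577093953))]
 t 54.0 pos [0.38 0.2  0.3 ] F [-0.2 -0.1 -0.2] w 0.0502 gf 0.0
```

View pics/fin.png

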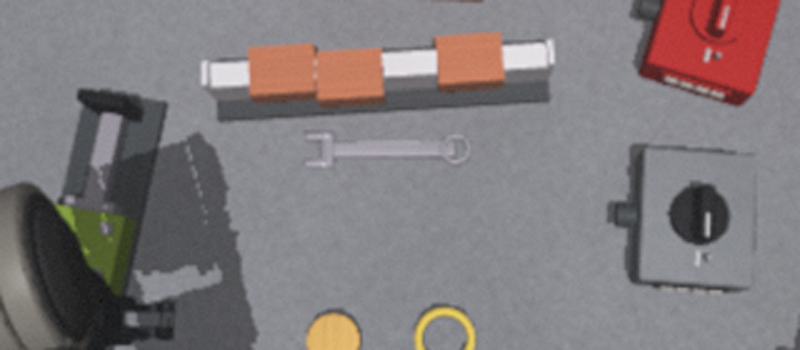

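A knock has shifted the middle channel: it's now at crop (350,76), next to the left one. The knob's white line points at the zero mark. I'll measure that channel's seating.

```bash
python3 - <<'E'
from m import *
im,d,W,H=top(); L=(W[...,:2]-RAIL)@np.array([u(RY),u(RY+np.pi/2)]).T; z=W[...,2]
m=(H[...,0]<14)&(H[...,1]>110)&(z>.06)&(z<.09)&(d>0)&(abs(L[...,0])<.06)&(abs(L[...,1])<.17)
for y0,y1 in((-.13,-.05),(-.03,.0545),(.0585,.14)):
    b=m&(L[...,1]>y0)&(L[...,1]<y1); P=np.c_[L[b],z[b]]
    G=np.c_[P[:,:2],np.ones(len(P))]; k=np.linalg.lstsq(G,P[:,2],rcond=None)[0]
    print(rect(P)[0].round(4),np.round(rect(P)[1],1),"yaw",round(rect(P)[2],3),"tilt",k[:2].round(3),"z",np.median(P[:,2]).round(4),"y",P[:,1].min().round(4),P[:,1].max().round(4))
h=np.histogram(L[m][:,1],np.arange(-.13,.15,.005)); print(h[0])
E
```

```text
[-0.0002 -0.0908] [61.6 47.2] yaw -1.522 tilt [ 0.056 -0.005] z 0.0746 y -0.1224 -0.0601
[-0.0085  0.0253] [58.  46.9] yaw 1.557 tilt [ 0.065 -0.001] z 0.0747 y -0.0036 0.0544
[0.0008 0.091 ] [63.5 47.4] yaw -1.566 tilt [ 0.056 -0.004] z 0.0745 y 0.0592 0.1227
[ 0  5 39 39 42 40 43 41 41 39 40 38 40 40  0  0  0  0  0  0  0  0  0  0
  0 29 41 41 43 41 40 39 39 42 40 41 41 26 32 40 42 41 40 40 38 40 42 41
 43 37 22  0  0  0  0  0]
```

The knocked channel is level, at the same height as the others and still astride. It's 8.5 mm off the centre line, and the limit is 13 mm. The knob is at its stop and the slide is at rest, so I'm handing in.

```bash
python3 - <<'E'
from m import *
print(r.finish_job()); st()
E
```

```text
the job is handed in; nothing more can be done
None
the job is handed in; nothing more can be done
```

I handed the job in, result not reported: the channel was ejected and the slide sprang back, all three channels (two were on the bench) sit astride the rail, and the knob is at its zero stop; a knock left the middle channel about 8.5 mm off centre (limit 13 mm).

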